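Snap the rotor clip onto a pump shaft with a fork tool

ROBOT

A 6-joint arm with a two-finger parallel gripper is mounted at the origin on a cart in front of the work surface, level with it; the furniture and walls round the work are solid. World frame = base frame: x ahead of the robot, y to its left, z up, the work surface at z = 0. Lengths are in mm, angles in rad, forces in N, time in s.
With the tool pointing down it reaches from about 350 to 975 mm from the base axis. Payload 7.1 kg.
Tool frame: the origin (TCP) lies midway between the tips of the shut fingers; the grasp point (between the pads) lies 19 mm behind it (ctrl.grip_depth is the distance from the TCP to the grasp point, in mm); z points along the fingers, y is the line along which they close (so a half turn about z gives the same grasp; the last joint's range is limited). The gripper opens to 88 mm and grips with 3 to 60 N. Pads are 20 mm wide; open, the fingers measure 115 mm over their backs; the gripper's body (75 mm by 178 mm) begins 61 mm behind the grasp point.
Start: joints at [-1.28, 0.423, 1.63, -0, 1.089, -0.019], TCP at [190.56, -595.224, 222.675] pointing down, gripper open.
Joint ranges: [-3, 3], [-0.9, 2.11], [0.09, 2.58], [-1.31, 4.45], [0.11, 2.69], [-2.54, 2.54]. Speed limits (rad/s): [2.39, 2.39, 3.01, 3.14, 3.14, 3.14].

INTERFACE

Orientations are given as a rotation vector (axis times angle).
In Python, from workcell import ctrl, cams gives the robot as it stands.
- The arm moves only by the tool move_arm, never from a script. Its argument "steps" is a list of rows, each a list of 3 entries, a list of its own where there are three numbers: the shift along the tool's x, y, z in units of 25 mm (1.0 is 25 mm), then the turn about the tool's z in units of 5 degrees (1.0 is 5 degrees), then the closure, from 0 (fully open) to 1 (shut). A call has 1 to 20 rows; each row shifts and turns the commanded pose from where the row before left it, along the tool's axes as they then stand; what a row does not reach is not made up. A row lasts 1/12 s, in which the tool goes at most 41.7 mm and 7.16 degrees, less where a joint would pass 70% of its speed; a pose out of reach is approached as far as the arm can. A call is refused whole if a number of a shift passes 1 or a number of a turn 1, either way. A call with a gripper value outside its range is refused whole. The fingers move at their own pace and stop on an object; the grip force is fixed at half the most. Time passes only in rows, so rows that do not move let the fingers close. It gives the time, the measured TCP pose, the force, the opening and the grip force at its end, in the units of the state.
- ctrl.get_obs(): the state, without advancing time (a new reading comes with each control period).
- cams.get_image(name): name is "scene" or "top"; returns a dict with "image" (384x512x3 uint8, red, green, blue), "camera_matrix" (3x3 intrinsics, pixels), "xyz" and "rotation" of the camera in the world. Camera axes: x right, y down, z forward; pixel columns grow to the right and rows downward; lengths in mm; the calibration is good to about 2 mm. A picture is of the moment at which its call begins. There is no depth.
- ctrl.close_job(): hands the job in; it is judged then, once.
Trained networks look in the newest picture that a camera, given by its name, has taken for a name from the list of things; names that differ only in an ending like _2 or _b are one class to them, and where a whole thing is asked for, a point or a joint stands for the part that bears it (a point fixed in the world has none). Each returns a list of dicts, best first, with "p" (0 to 1); they miss things now and then, are a little off and sometimes report something else, mostly with a low value. They report only what shows in the picture. A call takes as long as a camera call.
- cams.boxes_of(camera, thing): "rect" ([centre column, centre row, width, height] in pixels, round what is visible of it).
- cams.cut_out(camera, thing): "pixels" (384x512 bool, what is visible of it) and "rect" ([centre column, centre row, width, height] in pixels, round what is visible of it).
The state is a dict: "t": time; "qpos": joint angles; "qvel": joint speeds; "joint_torque": joint torques, N m; "ee_pos": TCP position; "orientation": TCP orientation; "ft_force": force on the tool from outside, world axes, zero at the start; "moment": the same for the moment, N m; "width": finger opening in mm; "grasp_force": force on a finger pad.
Only numpy, scipy, OpenCV 4.12 (cv2) and the standard library are available. Lean on these libraries where they do the work, as an engineer would, in place of code of your own. Each camera call takes 0.05 s, during which the arm holds its last target. There are 200 camera calls.

TASK

The pump's rotor is back on its shaft and its split retaining clip lies loose on the rotor. Take the orange fork tool from its rest and, touching the clip with the fork only, push it sideways into the shaft groove until it snaps in and sits fully home; go by feel and keep the fork's push on the clip and on the pump below 20 newtons, because the gearbox bearing takes no more. Then lay the tool back in its rest the way it lay, and leave the other things where they are.

Things in the scene. Friction and masses are not known exactly. Their poses are not given: they have to be found in the camera images.
- pump: Peristaltic pump on its back on a 150x130x10 mm plate, cover off, fixed: square housing 112 mm wide up to 62 mm height, on it a tubing bed (radius 54 mm, up to 76 mm) round a blue rotor, 84 mm across, flat face at 84 mm height; in its middle the vertical steel shaft. Origin under its centre at bench height, z up along the shaft, x the direction in which the clip goes on
- groove (a point): Shaft axis at rotor-face height (84 mm above the bench); axes as the pump's. Right above the face the shaft has a groove 6 mm wide, floor diameter 16 mm; above it the shaft is 20 mm thick, its end 14 mm above the face. The clip is home when its origin is here. Its sprung jaws begin to spread 11 mm short of home (push 5 to 12 N); from about 4 mm short they pull it home; then it stops hard
- clip: Steel split clip, C shape, 4 mm thick, outer diameter 34 mm, lying flat on the rotor face, its centre 17 to 24 mm from the shaft axis on the pump's -x side, up to 3 mm to the side. Origin at the centre of its ring, on its underside; x points out of its mouth, within 7 degrees of the pump's x
- rest: Black and grey tool rest, fixed: base 130x70x8 mm with two cradles 40 mm either side of the middle, each 10 mm thick, slot 26 mm wide with flared horns up to 56 mm height, slot floor at 31 mm. Origin under its centre, x along the slot; the 70 mm between the cradles are free for fingers down to 8 mm height
- cradle (a point): Where the middle of the tool's handle lies in the rest: rest centre, 40 mm above the bench; axes as the rest's
- tool: Fork tool in the rest, 120 g: orange flat-sided handle 110x22x18 mm, in line with it a flat steel fork 4 mm thick, 40 mm wide, whose mouth centres on the clip's round back. Origin at the handle's middle, x towards the fork, z up. The blade is clamped at a length that differs each time: mouth bottom 100 to 140 mm ahead of the origin; the clip's centre sits 17.3 mm ahead of it, the fork tips 8 mm
- tool_front (a point): Front end of the tool's orange handle, on its axis, 55 mm ahead of the tool's origin
- sampler_arm (a point): Front end of the autosampler's black needle arm, an obstacle: a level bar 25 mm thick, from this point straight away from the robot, 224 to 249 mm above the bench, parked to the right of the work
- beaker: small clear open beaker, 55 mm wide, 67 mm high, upright; origin under its centre
- tape_roll: green roll of tape, 68 mm wide, 19 mm high, lying flat; origin under its centre
- screwdriver: screwdriver with red handle, 165 mm long, 22 mm high, lying; origin under its middle, its own y along its length
- marker_1: white marker pen with blue cap, 140 mm long, 14 mm thick, lying; origin under its middle
- forceps: thin pale forceps, 125 mm long, 9 mm high, lying flat; origin under their middle

How it is judged (in metres and radians):
On the way, in this order (a step that is already met when the one before it is completed fails the run):
1. the fork tool is lifted out of its rest (z of tool in the frame of cradle above 0.03 m), for 0.2 s.
2. the clip has snapped fully home in the groove (horizontal distance between clip and groove below 0.002 m and z of clip in the frame of groove between -0.0015 and 0.003 m and angle between clip's own z axis and vertical below 0.12 rad), for 0.3 s.
At the end, for the whole second after the job is handed in: The clip's centre is within 2 mm of the shaft axis, lying level in the groove (at most 3 mm above the rotor face), and the fork tool lies at rest in both cradles, its handle's middle within 20 mm of the cradle point, fork end on the same side as at the start (all of step 2 and horizontal distance between tool and cradle below 0.02 m and z of tool in the frame of cradle between -0.004 and 0.004 m and angle between the x axis of tool and the x axis of rest, either way round below 0.12 rad and x of tool_front in the frame of cradle above 0 m and linear speed of tool below 0.02 m/s); the robot touches nothing.
It fails at once if the fork tool pushes on the clip with more than 20 N (contact force between tool and clip above 20 N).
It fails at once if the fork tool pushes on the pump with more than 20 N (contact force between tool and pump above 20 N).
It fails at once if the fingers touch the clip (contact force between the fingers and clip above 0.5 N).
It fails at once if a bystander is moved by more than 25 mm (distance of any of beaker, tape_roll, screwdriver, marker_1, forceps from where it was at the start of the episode above 0.025 m).
It also fails if it takes over 54 s, if anything falls off the work surface, if the arm or the gripper's body presses on something with over 40 N, if the wrist force passes 120 N, or if a joint passes its speed limit or range.

## Working session

There is one attempt and no reset: what is moved stays moved. The work goes in short steps, Python scripts to look and compute and a tool call to move; the robot and the scene stay as the last step left them, time stands still between calls to the robot, and variables do not carry over. Pictures are saved under pics/ and viewed, at most 10 in all, crops included, and the job is handed in when it is done.

Besides the shell and the picture viewer there is one more tool, called after ">>>" as name([rows], argument=value, ...), one row to a line, values as JSON. move_arm: Moves the arm, as the interface text tells. Its arguments: {"type":"object","properties":{"steps":{"type":"array"}},"required":["steps"]}

```bash
mkdir -p pics; ls
cat > h.py <<'E'
import numpy as np, cv2
from workcell import ctrl, cams
def snap(n):
    d=cams.get_image(n); return d
def save(d,f,crop=None,s=1):
    im=d["image"][:,:,::-1]
    if crop: im=im[crop[1]:crop[3],crop[0]:crop[2]]
    cv2.imwrite(f,cv2.resize(im,None,fx=s,fy=s,interpolation=cv2.INTER_CUBIC))
def ray(d,uv,z):
    K=np.array(d["camera_matrix"]);R=np.array(d["rotation"])
    if R.shape!=(3,3): R=cv2.Rodrigues(R.astype(float))[0]
    o=np.array(d["xyz"],float);v=R@np.linalg.solve(K,[uv[0],uv[1],1.])
    return o+v*(z-o[2])/v[2]
def proj(d,p):
    K=np.array(d["camera_matrix"]);R=np.array(d["rotation"])
    if R.shape!=(3,3): R=cv2.Rodrigues(R.astype(float))[0]
    c=K@(R.T@(np.array(p,float)-np.array(d["xyz"])));return c[:2]/c[2]
E
python3 - <<'E'
from h import *
for n in("scene","top"):
    d=snap(n);save(d,f"pics/{n}0.png",s=1.5);print(n,d["xyz"],d["rotation"],d["camera_matrix"])
    for t in["pump","clip","rest","tool","sampler_arm","beaker","tape_roll","screwdriver","marker_1","forceps"]:
        r=cams.boxes_of(n,t);print(t,[(np.round(x["rect"]).tolist(),round(x["p"],2)) for x in r[:2]])
print(ctrl.get_obs())
E
```

```text
pics
scene [-136.58185315  687.72265407  768.7228225 ] [-0.97093462  2.24514944 -1.23708028] [[414.01739313   0.         257.4056697 ]
 [  0.         414.01739313 193.12373423]
 [  0.           0.           1.        ]]
pump [([144.0, 311.0, 79.0, 63.0], 0.89)]
clip []
rest [([270.0, 273.0, 51.0, 36.0], 0.69)]
tool [([254.0, 271.0, 70.0, 23.0], 0.66)]
sampler_arm [([293.0, 83.0, 87.0, 132.0], 0.65)]
beaker [([147.0, 266.0, 26.0, 28.0], 0.77)]
tape_roll [([122.0, 283.0, 27.0, 24.0], 0.55), ([271.0, 273.0, 59.0, 38.0], 0.23)]
screwdriver [([332.0, 246.0, 29.0, 14.0], 0.77)]
marker_1 [([365.0, 223.0, 22.0, 21.0], 0.59)]
forceps [([369.0, 208.0, 40.0, 8.0], 0.41)]
top [ 467.48216211   35.4870476  1121.15908545] [-2.1977617   2.15055203 -0.12836172] [[355.73832857   0.         257.27346003]
 [  0.         355.73832857 190.21673313]
 [  0.           0.           1.        ]]
pump [([130.0, 201.0, 60.0, 61.0], 0.94)]
clip [([121.0, 203.0, 12.0, 7.0], 0.63)]
rest []
tool [([213.0, 227.0, 62.0, 38.0], 0.76)]
sampler_arm [([382.0, 101.0, 68.0, 197.0], 0.71)]
beaker [([155.0, 157.0, 20.0, 15.0]
[... 175 characters left out ...]
.0], 0.52)]
forceps []
{'t': 1.1, 'qpos': array([-1.27999457e+00,  4.23115658e-01,  1.62990282e+00,  1.47861554e-05,
        1.08862298e+00, -1.90002063e-02]), 'qvel': array([-0.0011127 ,  0.00174084,  0.00061566, -0.00198478, -0.00023433,
       -0.00073956]), 'joint_torque': array([ 3.60253789e-04, -5.44582772e+01, -2.74058676e+01,  6.45028730e-02,
        1.67797337e-02, -1.54270742e-05]), 'ee_pos': array([ 190.56445115, -595.21194621,  222.66416673]), 'orientation': array([-3.10392991e+00, -4.84673660e-01, -1.00012358e-05]), 'ft_force': array([-0.59902798,  0.13755521,  0.29375367]), 'moment': array([-0.00081888,  0.01076973, -0.00523032]), 'grasp_force': 0.0, 'width': 87.94699499825124}
```

View pics/top0.png

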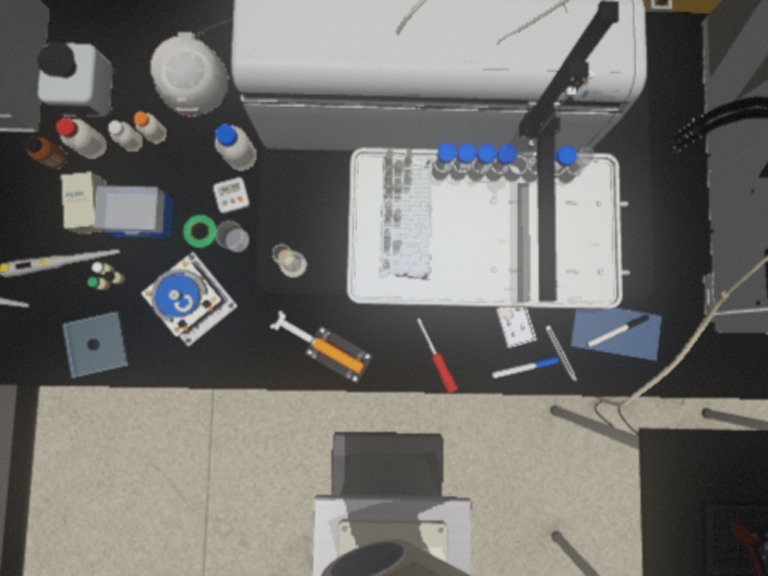

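View pics/scene0.png

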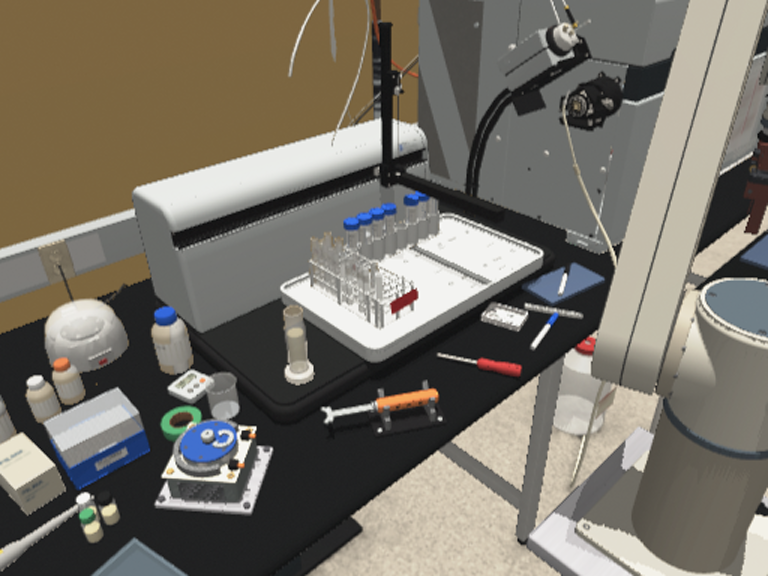

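Run:
```python
import cv2
a=cv2.imread('pics/top0.png');a=cv2.resize(a,(512,384),interpolation=cv2.INTER_AREA)
from h import *
d=snap("top");e=snap("scene")
A=cv2.resize(d["image"][160:260,85:185,::-1],(600,600),interpolation=cv2.INTER_CUBIC)
cv2.imwrite("pics/topclip.png",A)
B=cv2.resize(d["image"][190:260,170:265,::-1],(798,588),interpolation=cv2.INTER_CUBIC)
cv2.imwrite("pics/toptool.png",B)
np.savez("d.npz",**{"top_"+k:d[k] for k in d if k in("image","camera_matrix","xyz","rotation")},**{"scene_"+k:e[k] for k in e if k in("image","camera_matrix","xyz","rotation")})
```

```text
(no output)
```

View pics/topclip.png

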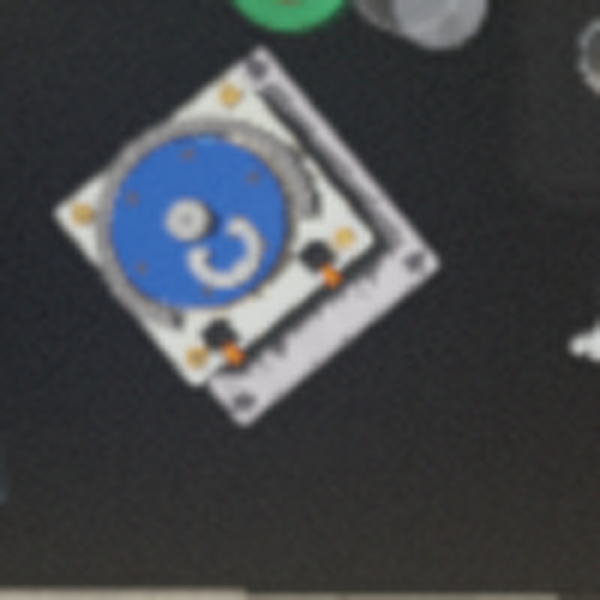

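View pics/toptool.png

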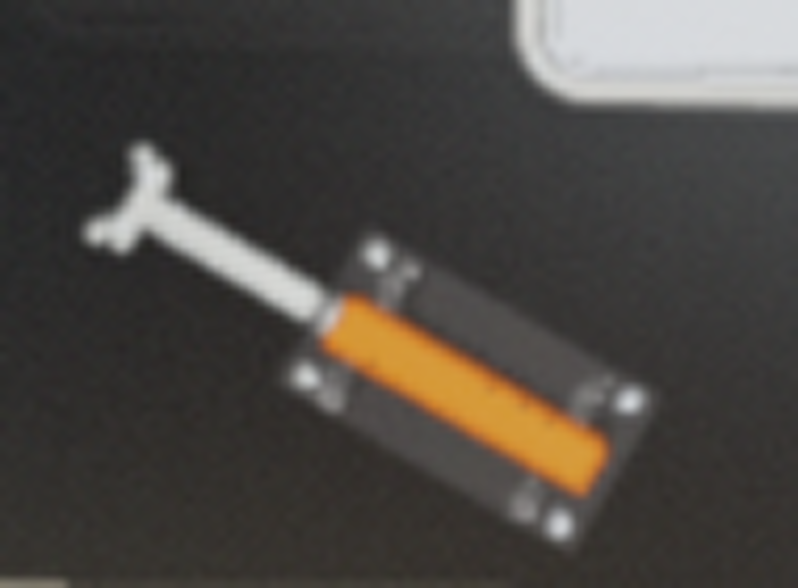

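The top picture shows the rotor centre near px (116,197), with the clip at about (122.5,202) and its mouth facing up-left. The tool handle runs from (210,228) to (241,246) and its fork points up-left, with tips near (187,208) and (181,218). Next I'll measure these precisely.

```bash
cat > m.py <<'E'
from h import *
z=np.load("d.npz")
D={n:{k:z[n+"_"+k] for k in("image","camera_matrix","xyz","rotation")} for n in("top","scene")}
def blob(m):
    n,l,s,c=cv2.connectedComponentsWithStats(m.astype(np.uint8)); i=1+np.argmax(s[1:,4]); return l==i
def plane(d,m,zz):
    v,u=np.nonzero(m); return np.array([ray(d,(a,b),zz)[:2] for a,b in zip(u,v)])
E
python3 - <<'E'
from m import *
for n,d in D.items():
    hsv=cv2.cvtColor(d["image"],cv2.COLOR_RGB2HSV);H,S,V=cv2.split(hsv)
    box={"top":(95,170,145,225),"scene":(110,270,180,330)}[n]
    roi=np.zeros(H.shape,bool);roi[box[1]:box[3],box[0]:box[2]]=1
    bl=blob((H>100)&(H<125)&(S>110)&roi)
    hull=cv2.convexHull(np.argwhere(bl)[:,::-1].astype(np.int32))
    (pc,ax,an)=cv2.fitEllipse(hull)
    P=np.array([ray(d,p[0],84)[:2] for p in hull.astype(float)]).astype(np.float32)
    c,r=cv2.minEnclosingCircle(P);print(n,"rotor ell",ray(d,pc,84).round(1),"circ",np.round(c,1),r, "hullarea r",np.sqrt(cv2.contourArea(cv2.convexHull(P))/np.pi))
    f=np.zeros(H.shape,np.uint8);cv2.fillConvexPoly(f,hull,1)
    er=cv2.erode(f,np.ones((5,5)))>0
    m=er&(S<110)&(V>100)
    k,l,s,cc=cv2.connectedComponentsWithStats(m.astype(np.uint8),connectivity=4)
    for i in range(1,k):
        if s[i,4]>5: print(" light",s[i].tolist(),"z88",ray(d,cc[i],88).round(1)[:2],"z98",ray(d,cc[i],98).round(1)[:2])
    # tool handle
    tb={"top":(195,210,260,260),"scene":(235,245,310,290)}[n]
    roi[:]=0;roi[tb[1]:tb[3],tb[0]:tb[2]]=1
    o=blob((H>8)&(H<25)&(S>140)&(V>110)&roi)
    q=plane(d,o,49).astype(np.float32);rc=cv2.minAreaRect(q);print(" handle",rc, q.mean(0))
    for nm in("clip","tool","rest"):
        r=cams.cut_out(n,nm) if 0 else []
E
```

```text
top rotor ell [548.  428.4  84. ] circ [547.9 428.3] 42.04479217529297 hullarea r 40.74169646014894
 light [112, 193, 17, 16, 124] z88 [539.  419.7] z98 [538.3 416. ]
 handle ((438.7159423828125, 114.9400634765625), (107.92652130126953, 23.449058532714844), 61.71380615234375) [438.56836  114.723946]
scene rotor ell [544.1 433.9  84. ] circ [545.6 432.7] 42.42422103881836 hullarea r 41.19328056577974
 light [134, 286, 9, 8, 62] z88 [553.5 429.3] z98 [543.3 433.1]
 light [141, 286, 15, 15, 102] z88 [527.9 416.1] z98 [518.2 420.1]
 handle ((431.5447998046875, 124.36505126953125), (109.0518798828125, 34.768280029296875), 60.87910079956055) [433.18744  124.055504]
```

Run:
```python
from m import *
d=D["top"]
c=lambda x,y,s,ox,oy:((x+.5)/s+ox-.5,(y+.5)/s+oy-.5)
A=lambda x,y,zz:ray(d,c(x,y,6,85,160),zz)[:2].round(1)
T=lambda x,y,zz:ray(d,c(x,y,8.4,170,190),zz)[:2].round(1)
def yaw(a,b):return np.degrees(np.arctan2(*(b-a)[::-1])).round(1)
a,b,e=A(262,45,10),A(438,262,10),A(245,425,10)
print("plate",a,b,e,np.linalg.norm(a-b),np.linalg.norm(b-e),"yaws",yaw(b,a),yaw(b,e)-90, "mid", (a+e)/2)
f,g,h=A(62,210,62),A(195,388,62),A(373,240,62)
print("housing",f,g,h,np.linalg.norm(f-g),np.linalg.norm(g-h),yaw(g,f),yaw(h,g)-90,"mid",(f+h)/2)
print("shafttop",A(188,220,98),"clip",A(226,253,88))
t1,t2=T(145,150,42),T(92,232,42);print("tips",t1,t2,np.linalg.norm(t1-t2),(t1+t2)/2,yaw(t1,t2)-90)
s=[T(376,255,8),T(306,376,8),T(630,401,8),T(560,525,8)];print("rest screws",s,np.mean(s,0),yaw(s[2],s[0]),yaw(s[3],s[1]))
```

```text
plate [647.9 428.8] [536.1 331.2] [450.  425.9] 148.40822079655828 127.98945269044634 yaws 41.1 42.30000000000001 mid [548.95 427.35]
housing [554.6 504. ] [468.4 433.1] [543.1 350. ] 111.61205132063475 111.73942903022196 39.4 42.0 mid [548.85 427.  ]
shafttop [548.2 427.9] clip [533.4 412.5]
tips [523.4 233.9] [493.6 251.7] 34.71138141877959 [508.5 242.8] 59.099999999999994
rest screws [array([488.2, 153.2]), array([443.1, 177.5]), array([436.4,  57.8]), array([390.7,  82.4])] [439.6   117.725] 61.5 61.1
```

>>> move_arm([
  [[0.76,-0.88,0],0,0],
  [[0.76,-0.88,0],0,0],
  [[0.76,-0.88,0],0,0],
  [[0.76,-0.88,0],0,0],
  [[0.76,-0.88,0],0,0],
  [[0.76,-0.88,0],0,0],
  [[0.76,-0.88,0],0,0],
  [[0.76,-0.88,0],0,0],
  [[0.76,-0.88,0],0,0],
  [[0.76,-0.88,0],0,0],
  [[0.76,-0.88,0],0,0],
  [[0.76,-0.88,0],0,0],
  [[0.76,-0.88,0],0,0],
  [[0.76,-0.88,0],0,0],
  [[0.76,-0.88,0],0,0],
  [[0.76,-0.88,0],0,0],
  [[0.76,-0.88,0],0,0],
  [[0.76,-0.88,0],0,0],
  [[0.76,-0.88,0],0,0],
  [[0.76,-0.88,0],0,0],
])

```text
t: 2.87
ee_pos: [418.8, -58.9, 223.0]
orientation: [3.104, 0.485, 0.001]
ft_force: [0.5, 1.2, -0.2]
width: 87.7
grasp_force: 0.0
```

>>> move_arm([
  [[0,0,0],-0.97,0],
  [[0,0,0],-0.97,0],
  [[0,0,0],-0.97,0],
  [[0,0,0],-0.97,0],
  [[0,0,0],-0.97,0],
  [[0,0,0],-0.97,0],
  [[0,0,0],-0.97,0],
  [[0,0,0],-0.97,0],
  [[0,0,0],-0.97,0],
  [[0,0,0],0,0],
])

```text
t: 3.7
ee_pos: [418.4, -60.3, 222.8]
orientation: [2.699, 1.608, 0.0]
ft_force: [0.5, 1.0, 0.2]
width: 88.0
grasp_force: 0.0
```

>>> move_arm([
  [[0.83,-0.34,0.4],0,0],
  [[0.83,-0.34,0.4],0,0],
  [[0.83,-0.34,0.4],0,0],
  [[0.83,-0.34,0.4],0,0],
  [[0.83,-0.34,0.4],0,0],
  [[0.83,-0.33,0.4],0,0],
  [[0.83,-0.33,0.4],0,0],
  [[0.83,-0.33,0.4],0,0],
  [[0,0,0.5],0,0],
  [[0,0,0.5],0,0],
  [[0,0,0],0,0],
])

```text
t: 4.62
ee_pos: [437.5, 117.8, 116.0]
orientation: [-2.702, -1.601, 0.005]
ft_force: [-0.1, -0.2, 0.8]
width: 87.9
grasp_force: 0.0
```

Run:
```python
from h import *
o=ctrl.get_obs();print(o["ee_pos"],o["orientation"])
a=snap("scene");b=snap("top")
A=cv2.resize(a["image"][200:310,190:340,::-1],(600,440),interpolation=cv2.INTER_CUBIC)
p=o["ee_pos"]
for q in [p]:
    u=proj(a,q);cv2.circle(A,(int((u[0]-190)*4),int((u[1]-200)*4)),3,(0,0,255),-1)
cv2.imwrite("pics/h1.png",A)
```

```text
[437.46476615 117.78520532 115.97276626] [-2.70164767 -1.60140884  0.00499294]
```

View pics/h1.png

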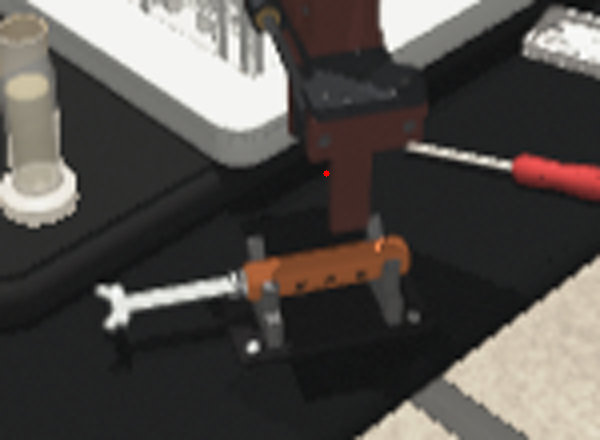

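Run:
```python
from h import *
from m import D
a=D["scene"];p=np.array([437.46,117.79,115.97])
uy=np.array([.879,-.476,0])
for s in(-44,-57): 
  u=proj(a,p+s*uy);print((u[0]-190)*4,(u[1]-200)*4)
q=ray(a,(190+352/4,200+230/4),115.97);print(q, q-(p-55*uy))
```

```text
347.0801808435249 218.08266659407457
353.3589171928195 231.91115083009458
[389.12327365 144.28613276 115.97      ] [8.27365009e-03 3.16132761e-01 2.84217094e-14]
```

>>> move_arm([
  [[0.06,-0.04,0.6],0,0],
  [[0.04,-0.02,0.6],0,0],
  [[0,0,0.6],0,0],
  [[0,0,0.6],0,0],
  [[0,0,0.6],0,0],
  [[0,0,0.4],0,0],
  [[0,0,0.4],0,0],
  [[0,0,0],0,0],
  [[0,0,0],0,0.5],
  [[0,0,0],0,0.7],
  [[0,0,0],0,1],
  [[0,0,0],0,1],
  [[0,0,0],0,1],
  [[0,0,0],0,1],
  [[0,0,0],0,1],
  [[0,0,0],0,1],
])

```text
t: 6.05
ee_pos: [438.7, 120.5, 22.8]
orientation: [2.701, 1.604, 0.0]
ft_force: [-0.2, 0.6, 0.7]
width: 37.9
grasp_force: 0.0
```

>>> move_arm([
  [[0,0,0],0,1],
  [[0,0,0],0,1],
  [[0,0,0],0,1],
  [[0,0,0],0,1],
  [[0,0,0],0,1],
  [[0,0,0],0,1],
])

```text
t: 6.55
ee_pos: [438.7, 120.5, 22.7]
orientation: [2.701, 1.604, 0.0]
ft_force: [0.3, -0.4, -0.2]
width: 21.7
grasp_force: 30.0
```

>>> move_arm([
  [[0,0,-0.4],0,1],
  [[0,0,-0.8],0,1],
  [[0,0,-0.8],0,1],
  [[0,0,-0.8],0,1],
  [[0,0,-0.8],0,1],
  [[0,0,-0.4],0,1],
  [[0.66,-0.61,0],0,1],
  [[0.66,-0.61,0],0,1],
  [[0.66,-0.61,0],0,1],
  [[0.66,-0.61,0],0,1],
  [[0.66,-0.61,0],0,1],
  [[0.66,-0.61,0],0,1],
  [[0.66,-0.61,0],0,1],
  [[0.66,-0.61,0],0,1],
  [[0,0,0],0.8,1],
  [[0,0,0],0.8,1],
  [[0,0,0],0.8,1],
  [[0,0,0],0.8,1],
  [[0,0,0],0.8,1],
  [[0,0,0],0,1],
])

```text
t: 8.22
ee_pos: [394.2, 294.6, 122.6]
orientation: [2.94, 1.107, -0.001]
ft_force: [-0.2, 0.1, -0.1]
width: 21.8
grasp_force: 30.0
```

Run:
```python
from h import *
o=ctrl.get_obs();print(o["ee_pos"],o["orientation"],o["ft_force"],o["moment"])
a=snap("scene");b=snap("top")
np.savez("e.npz",a=a["image"],b=b["image"])
A=cv2.resize(a["image"][230:345,90:240,::-1],(600,460),interpolation=cv2.INTER_CUBIC)
B=cv2.resize(b["image"][150:265,85:235,::-1],(600,460),interpolation=cv2.INTER_CUBIC)
cv2.imwrite("pics/h2.png",cv2.resize(np.vstack([A,B]),None,fx=.65,fy=.65,interpolation=cv2.INTER_AREA))
```

```text
[394.23002932 294.58599468 122.59148244] [ 2.93993540e+00  1.10692545e+00 -1.42694673e-03] [-0.20728732  0.12391291 -0.05507842] [-0.02120127  0.00599632 -0.0456107 ]
```

View pics/h2.png

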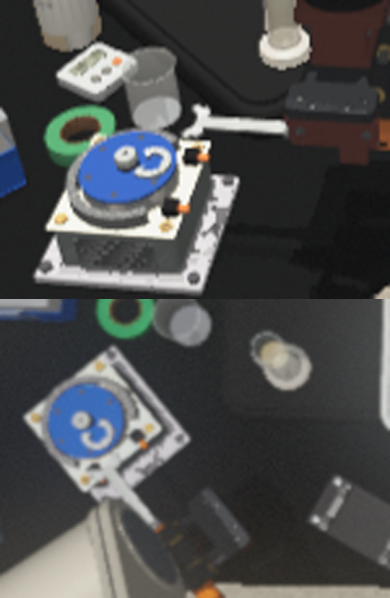

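Run:
```python
from m import *
e=np.load("e.npz");p=np.array([394.2,294.6]);y=np.radians(41.27);R=np.array([[np.cos(y),np.sin(y)],[-np.sin(y),np.cos(y)]])
for n,k,box in(("scene","a",(158,266,200,286)),("top","b",(118,205,150,240))):
    d=D[n];im=e[k];V=im.min(2);print(n)
    if n=="scene":
        big=cv2.resize(im[box[1]:box[3],box[0]:box[2]],None,fx=4,fy=4,interpolation=cv2.INTER_CUBIC);m=blob(big.min(2)>105)
        v,u=np.nonzero(m);P=np.array([ray(d,((a+.5)/4+box[0]-.5,(b+.5)/4+box[1]-.5),142)[:2] for a,b in zip(u,v)])
        Q=(P-p)@R.T
        for lo in range(60,170,6):
            s=Q[(Q[:,0]>=lo)&(Q[:,0]<lo+6)]
            if len(s):print(lo,len(s),s[:,1].min().round(1),s[:,1].max().round(1))
        for lo in range(-24,24,4):
            s=Q[(Q[:,1]>=lo)&(Q[:,1]<lo+4)&(Q[:,0]>100)]
            if len(s):print(" y",lo,s[:,0].max().round(1))
    print("tcp px",proj(d,[*p,140]),[proj(d,[*(p+R.T@np.array(q)),142]).round(1).tolist() for q in((145,16),(145,-16),(137,0))])
    for nm in("pump","rotor") [:1]:pass
```

```text
scene
60 210 -3.9 11.5
66 228 -4.5 11.3
72 218 -3.3 11.6
78 214 -3.5 11.2
84 206 -3.5 10.9
90 215 -4.4 10.4
96 222 -4.3 11.6
102 227 -4.4 11.5
108 214 -3.5 11.6
114 256 -3.4 29.8
120 295 -4.0 30.4
126 504 -14.6 30.9
132 612 -15.7 31.5
138 395 -17.1 31.9
144 2 25.3 26.8
 y -20 142.2
 y -16 143.9
 y -12 143.8
 y -8 141.3
 y -4 137.9
 y 0 137.0
 y 4 137.5
 y 8 140.1
 y 12 142.7
 y 16 143.7
 y 20 142.7
tcp px [227.21573398 279.73546624] [[159.3, 280.0], [163.6, 269.8], [165.1, 275.1]]
top
tcp px [155.84740369 252.53594223] [[117.9, 215.3], [127.2, 207.8], [124.4, 213.8]]
```

>>> move_arm([
  [[0,0,0.4],0,1],
  [[0,0,0.4],0,1],
  [[0,0,0.4],0,1],
  [[0,0,0.4],0,1],
  [[0,0,0.4],0,1],
  [[0,0,0],0,1],
])

```text
t: 8.82
ee_pos: [393.4, 293.9, 70.2]
orientation: [2.938, 1.11, -0.006]
ft_force: [0.4, -0.6, -1.4]
width: 21.7
grasp_force: 30.0
```

Run:
```python
from h import *
o=ctrl.get_obs();print(o["ee_pos"],o["orientation"],o["ft_force"])
a=snap("scene");b=snap("top")
np.savez("e.npz",a=a["image"],b=b["image"])
A=cv2.resize(a["image"][275:335,110:190,::-1],(640,480),interpolation=cv2.INTER_CUBIC)
B=cv2.resize(b["image"][175:235,95:145,::-1],(500,600),interpolation=cv2.INTER_CUBIC)
cv2.imwrite("pics/s3.png",A);cv2.imwrite("pics/t3.png",B)
```

```text
[393.38666258 293.89008819  70.22572613] [ 2.93774629  1.11035893 -0.00616321] [ 0.39260542 -0.56668305 -1.44695325]
```

View pics/t3.png

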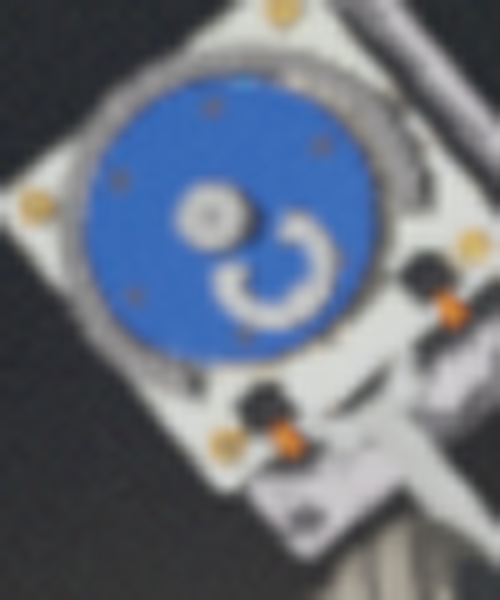

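View pics/s3.png

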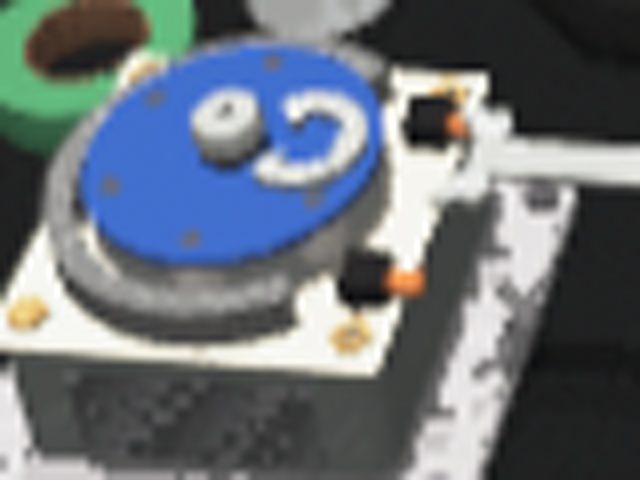

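The clip lies with its mouth toward the shaft, at top crop (275,270), and the fork is in line behind it but blends into the white housing. I'll segment the fork by differencing against the earlier pictures.

```bash
cat > fk.py <<'E'
from m import *
def fork(im,n,p,yaw,z,show=None):
    d=D[n];y=np.radians(yaw);R=np.array([[np.cos(y),np.sin(y)],[-np.sin(y),np.cos(y)]])
    df=np.abs(im.astype(int)-d["image"].astype(int)).sum(2)
    # rectified patches in tool frame: cols along 60..170 mm, rows lateral +30..-30 (0.5mm)
    xs=np.arange(60,200,.5);ys=np.arange(30,-30,-.5)
    U=np.zeros((len(ys),len(xs),2),np.float32)
    for i,b in enumerate(ys):
        for j,a in enumerate(xs): U[i,j]=proj(d,[*(p+R.T@np.array([a,b])),z])
    rm=lambda I:cv2.remap(I,U,None,cv2.INTER_CUBIC)
    return rm(im)[:,:,::-1],rm(np.clip(df,0,255).astype(np.uint8)),U
E
python3 - <<'E'
from fk import *
e=np.load("e.npz");p=np.array([393.4,293.9]);yaw=2*np.degrees(np.arctan2(1.11036,2.93775));print(yaw)
rows=[]
for n,k in(("top","b"),("scene","a")):
    c,df,_=fork(e[k],n,p,yaw,88)
    rows+=[c,cv2.cvtColor(df,cv2.COLOR_GRAY2BGR)]
im=np.vstack(rows);im[60::120,::8]=(0,0,255)
im[:, ::40]=im[:, ::40]//2
im=cv2.resize(im,None,fx=1.25,fy=1.25)
cv2.imwrite("pics/r4.png",im);print(im.shape)
E
```

```text
41.409446998523045
(600, 350, 3)
```

View pics/r4.png

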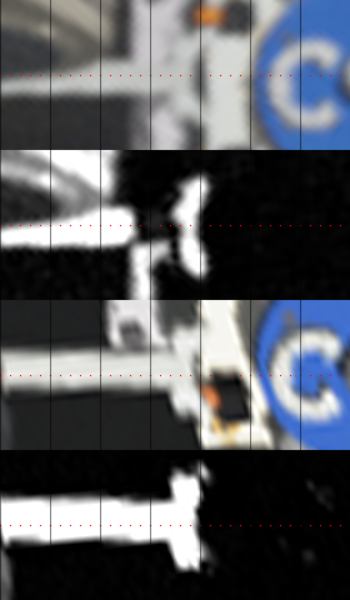

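>>> move_arm([
  [[0,0.06,0.03],0,1],
  [[0.2,0,0],0,1],
  [[0.2,0,0],0,1],
  [[0.2,0,0],0,1],
  [[0.2,0,0],0,1],
  [[0.1,0,0],0,1],
  [[0,0,0],0,1],
  [[0,0,0],0,1],
])

```text
t: 9.58
ee_pos: [412.6, 308.6, 71.9]
orientation: [2.939, 1.111, -0.0]
ft_force: [0.7, 0.3, -0.7]
width: 22.2
grasp_force: 30.0
```

>>> move_arm([
  [[0.04,0,0],0,1],
  [[0.04,0,0],0,1],
  [[0.04,0,0],0,1],
  [[0,0,0],0,1],
])

```text
t: 9.92
ee_pos: [415.0, 310.6, 72.0]
orientation: [-2.939, -1.11, -0.0]
ft_force: [0.3, 0.1, -1.7]
width: 21.9
grasp_force: 30.0
```

>>> move_arm([
  [[0.04,0,0],0,1],
  [[0.04,0,0],0,1],
  [[0.04,0,0],0,1],
  [[0,0,0],0,1],
])

```text
t: 10.25
ee_pos: [417.3, 312.7, 72.0]
orientation: [-2.939, -1.11, -0.0]
ft_force: [0.0, 0.0, -1.3]
width: 21.6
grasp_force: 30.0
```

>>> move_arm([
  [[-0.2,0,0],0,1],
  [[-0.2,0,0],0,1],
  [[-0.2,0,0],0,1],
  [[0,0,0],0,1],
  [[0,0,0],0,1],
  [[0,0,0],0,1],
  [[0,0,0],0,1],
])

```text
t: 10.83
ee_pos: [406.0, 302.8, 72.0]
orientation: [-2.939, -1.11, -0.001]
ft_force: [-0.7, 0.8, -0.5]
width: 21.6
grasp_force: 30.0
```

>>> move_arm([
  [[0,0,0.05],0,1],
  [[0,0,0.04],0,1],
  [[0,0,0],0,1],
  [[0,0,0],0,1],
  [[0,0,0],0,1],
  [[0,0,0],0,1],
])

```text
t: 11.33
ee_pos: [405.8, 302.6, 69.7]
orientation: [2.939, 1.111, -0.0]
ft_force: [-1.1, -0.1, -1.0]
width: 21.7
grasp_force: 30.0
```

```bash
cat > clip.py <<'E'
from m import *
def clip(n="top",im=None):
    d=D[n];im=snap(n)["image"] if im is None else im
    S=cv2.split(cv2.cvtColor(im,cv2.COLOR_RGB2HSV))
    c=proj(d,[548,428.3,84]) if n=="top" else proj(d,[545,433,84])
    yy,xx=np.mgrid[:384,:512];g=[]
    for v,u in np.argwhere(np.hypot(xx-c[0],yy-c[1])<20):
        P=ray(d,(u,v),84)[:2]-(np.array([548,428.3]) if n=="top" else np.array([545,433]))
        if np.hypot(*P)<38 and S[1][v,u]<110 and S[2][v,u]>100:
            y=np.radians(41.2);g.append((P[0]*np.cos(y)+P[1]*np.sin(y),-P[0]*np.sin(y)+P[1]*np.cos(y)))
    g=np.array(g);return len(g),g.mean(0).round(2),g.min(0).round(1)
E
python3 - <<'E'
from clip import *
for n in("top","scene"): print(n,"before",clip(n,D[n]["image"]),"now",clip(n))
E
```

```text
top before (137, array([-12.06,   0.2 ]), array([-37.4, -34.8])) now (137, array([-12.06,   0.2 ]), array([-37.4, -34.8]))
scene before (179, array([-10.  ,  -7.42]), array([-36.3, -37.2])) now (179, array([-10.  ,  -7.42]), array([-36.3, -37.2]))
```

>>> move_arm([
  [[0.08,0,0],0,1],
  [[0.08,0,0],0,1],
  [[0.08,0,0],0,1],
  [[0.08,0,0],0,1],
  [[0.08,0,0],0,1],
  [[0,0,0],0,1],
  [[0,0,0],0,1],
])

```text
t: 12.02
ee_pos: [413.4, 309.3, 69.6]
orientation: [2.939, 1.111, -0.0]
ft_force: [-0.9, 0.3, -0.9]
width: 21.9
grasp_force: 30.0
```

>>> move_arm([
  [[0.04,0,0],0,1],
  [[0.04,0,0],0,1],
  [[0.04,0,0],0,1],
  [[0,0,0],0,1],
])

```text
t: 12.35
ee_pos: [415.8, 311.4, 69.7]
orientation: [-2.939, -1.11, -0.0]
ft_force: [-0.3, 0.3, -1.1]
width: 21.8
grasp_force: 30.0
```

>>> move_arm([
  [[0.04,0,0],0,1],
  [[0.04,0,0],0,1],
  [[0.04,0,0],0,1],
  [[0,0,0],0,1],
])

```text
t: 12.68
ee_pos: [418.0, 313.3, 69.7]
orientation: [-2.939, -1.11, -0.0]
ft_force: [-0.5, 0.3, 0.2]
width: 21.8
grasp_force: 30.0
```

Run:
```python
from clip import *
for n in("top","scene"): print(n,clip(n))
```

```text
top (151, array([-13.31,   0.53]), array([-37.4, -34.8]))
scene (198, array([-11.85,  -6.49]), array([-37.2, -37.2]))
```

>>> move_arm([
  [[0.04,0,0],0,1],
  [[0.04,0,0],0,1],
  [[0.04,0,0],0,1],
  [[0,0,0],0,1],
])

```text
t: 13.12
ee_pos: [420.3, 315.4, 69.7]
orientation: [-2.939, -1.11, -0.0]
ft_force: [-0.3, -0.6, -0.5]
width: 21.6
grasp_force: 30.0
```

Run:
```python
from fk import *
from clip import *
o=ctrl.get_obs();p=o["ee_pos"][:2]
a=snap("scene")["image"];b=snap("top")["image"];np.savez("e2.npz",a=a,b=b)
for n,i in(("top",b),("scene",a)): print(n,clip(n,i))
rows=[]
for n,i in(("top",b),("scene",a)):
    c,df,_=fork(i,n,p,41.4,88);rows+=[c,cv2.cvtColor(df,cv2.COLOR_GRAY2BGR)]
im=np.vstack(rows);im[60::120,::8]=(0,0,255);im[:, ::40]=im[:, ::40]//2
cv2.imwrite("pics/r5.png",cv2.resize(im,None,fx=1.25,fy=1.25))
```

```text
top (163, array([-13.51,   0.62]), array([-37.4, -34.8]))
scene (208, array([-11.77,  -6.6 ]), array([-37.2, -37.2]))
```

```bash
cat > jaw.py <<'E'
from m import *
def jaw(im,n):
    # mean brightness(red) in rotor frame along x for lateral strips (jaw bands), at z=88
    d=D[n];c=np.array([548,428.3]) if n=="top" else np.array([545,433]);y=np.radians(41.2)
    R=np.array([[np.cos(y),-np.sin(y)],[np.sin(y),np.cos(y)]])
    xs=np.arange(-44,16,1.);out=[]
    for lat in((9,15),(-4,4),(-19,-13)):
        U=np.array([[proj(d,[*(c+R@np.array([x,l])),88]) for x in xs] for l in np.linspace(*lat,4)],np.float32)
        out.append(cv2.remap(im[:,:,0],U,None,cv2.INTER_LINEAR).mean(0).astype(int))
    return xs,out
E
python3 - <<'E'
from jaw import *
e=np.load("e2.npz")
for n,k in(("top","b"),("scene","a")):
    for t,i in(("old",D[n]["image"]),("new",e[k])):
        xs,o=jaw(i,n)
        for q in o: print(n,t,' '.join(map(str,q[::2])))
print(xs[::2])
E
```

```text
top old 172 136 97 75 73 90 118 141 154 158 162 163 165 169 173 165 146 116 88 74 80 98 112 120 124 123 116 99 80 66
top old 117 85 82 112 156 181 186 163 128 91 70 63 61 67 74 78 74 71 82 113 146 171 179 178 175 177 177 164 136 97
top old 118 91 74 68 73 92 119 142 154 159 162 162 162 165 170 161 138 104 78 64 59 58 59 58 58 56 56 56 55 56
top new 175 179 185 186 187 186 182 177 172 169 171 169 166 165 168 174 172 153 123 93 88 102 114 122 125 125 118 101 82 68
top new 185 187 191 192 191 190 192 188 169 133 97 74 66 65 66 70 73 75 86 116 147 171 179 179 175 178 177 165 137 100
top new 127 143 154 156 154 164 175 175 165 155 152 154 160 160 162 162 157 146 126 97 73 63 60 60 61 60 59 59 60 59
scene old 69 57 61 67 74 85 101 128 148 159 173 174 176 171 170 160 135 92 69 60 57 56 58 60 61 63 64 65 65 65
scene old 112 69 67 102 174 213 221 188 122 96 80 74 72 77 99 113 101 69 66 89 108 125 141 148 153 151 140 120 94 70
scene old 233 238 193 104 77 118 164 194 203 197 185 182 179 187 216 215 193 128 80 68 80 130 189 207 202 178 194 196 168 122
scene new 100 134 164 168 162 183 202 202 183 157 174 181 184 184 188 188 173 151 101 70 58 56 57 59 60 62 64 64 65 64
scene new 192 209 223 228 227 225 229 231 210 135 92 76 71 69 70 78 90 78 70 89 107 124 140 147 151 150 138 119 93 69
scene new 212 220 222 222 218 215 204 213 206 196 201 200 189 188 186 187 196 189 166 108 86 129 188 205 200 176 193 195 167 121
[-44. -42. -40. -38. -36. -34. -32. -30. -28. -26. -24. -22. -20. -18.
 -16. -14. -12. -10.  -8.  -6.  -4.  -2.   0.   2.   4.   6.   8.  10.
  12.  14.]
```

>>> move_arm([
  [[0.04,-0.015,0],0,1],
  [[0.04,-0.015,0],0,1],
  [[0.04,-0.015,0],0,1],
  [[0.04,-0.015,0],0,1],
  [[0,0,0],0,1],
])

```text
t: 13.63
ee_pos: [422.2, 319.2, 69.7]
orientation: [-2.939, -1.111, -0.0]
ft_force: [0.2, 0.4, -0.8]
width: 21.9
grasp_force: 30.0
```

>>> move_arm([
  [[0.04,0,0],0,1],
  [[0.04,0,0],0,1],
  [[0,0,0],0,1],
  [[0,0,0],0,1],
])

```text
t: 13.97
ee_pos: [423.7, 320.3, 69.7]
orientation: [-2.939, -1.11, -0.0]
ft_force: [-0.3, -0.7, -0.5]
width: 22.1
grasp_force: 30.0
```

Run:
```python
from jaw import *
from fk import fork
o=ctrl.get_obs();p=o["ee_pos"][:2];print(o["ft_force"],o["moment"])
rows=[]
for n in("top","scene"):
    i=snap(n)["image"]
    c,df,_=fork(i,n,p,41.4,88);rows.append(c)
im=np.vstack(rows);im[60::120,::8]=(0,0,255)
cv2.imwrite("pics/r6.png",cv2.resize(im[:,100:],None,fx=2.5,fy=2.5,interpolation=cv2.INTER_CUBIC))
```

```text
[-0.29795393 -0.66448155 -0.48262218] [-0.0313104   0.00344359 -0.00695473]
```

View pics/r6.png

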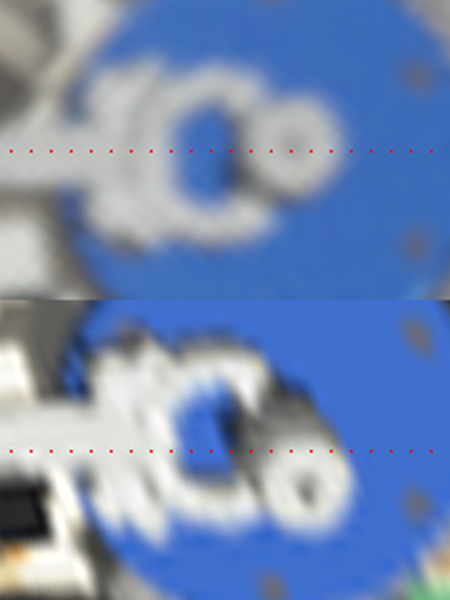

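The fork is seated on the clip's back. The clip is square to the shaft, within about 0.5 mm laterally and about 14 mm short of home. I'll keep pushing in small steps and watch the force.

>>> move_arm([
  [[0.03,0,0],0,1],
  [[0.03,0,0],0,1],
  [[0,0,0],0,1],
])

```text
t: 14.32
ee_pos: [424.7, 321.2, 69.7]
orientation: [2.939, 1.11, -0.0]
ft_force: [-0.0, -0.2, -1.0]
width: 21.7
grasp_force: 30.0
```

>>> move_arm([
  [[0.02,0,0],0,1],
  [[0.02,0,0],0,1],
  [[0,0,0],0,1],
])

```text
t: 14.57
ee_pos: [425.1, 321.6, 69.5]
orientation: [2.939, 1.11, -0.001]
ft_force: [-1.1, -2.4, -0.9]
width: 21.9
grasp_force: 30.0
```

>>> move_arm([
  [[0.02,0,0],0,1],
  [[0.02,0,0],0,1],
  [[0,0,0],0,1],
])

```text
t: 14.82
ee_pos: [425.6, 322.1, 69.4]
orientation: [2.938, 1.11, -0.003]
ft_force: [-3.2, -3.1, 0.2]
width: 22.1
grasp_force: 30.0
```

>>> move_arm([
  [[0.02,0,0],0,1],
  [[0.02,0,0],0,1],
  [[0,0,0],0,1],
])

```text
t: 15.07
ee_pos: [425.8, 322.3, 69.3]
orientation: [2.938, 1.11, -0.005]
ft_force: [-4.7, -5.4, -0.2]
width: 21.9
grasp_force: 30.0
```

>>> move_arm([
  [[0.02,0,0],0,1],
  [[0.02,0,0],0,1],
  [[0,0,0],0,1],
])

```text
t: 15.32
ee_pos: [426.3, 322.7, 69.2]
orientation: [2.938, 1.11, -0.006]
ft_force: [-4.9, -6.3, 1.4]
width: 22.2
grasp_force: 30.0
```

>>> move_arm([
  [[0.02,0,0],0,1],
  [[0.02,0,0],0,1],
  [[0,0,0],0,1],
])

```text
t: 15.57
ee_pos: [426.8, 323.2, 69.1]
orientation: [2.938, 1.11, -0.006]
ft_force: [-5.6, -5.9, 1.4]
width: 22.5
grasp_force: 30.0
```

>>> move_arm([
  [[0.02,0,-0.01],0,1],
  [[0.02,0,-0.01],0,1],
  [[0,0,0],0,1],
])

```text
t: 15.82
ee_pos: [427.3, 323.7, 69.5]
orientation: [2.938, 1.11, -0.007]
ft_force: [-6.1, -5.7, 0.9]
width: 21.7
grasp_force: 30.0
```

>>> move_arm([
  [[0.02,0,0],0,1],
  [[0.02,0,0],0,1],
  [[0,0,0],0,1],
])

```text
t: 16.07
ee_pos: [428.6, 324.8, 69.7]
orientation: [2.938, 1.11, -0.005]
ft_force: [-3.7, -4.2, 0.3]
width: 21.8
grasp_force: 30.0
```

>>> move_arm([
  [[0.02,0,0],0,1],
  [[0.02,0,0],0,1],
  [[0,0,0],0,1],
])

```text
t: 16.32
ee_pos: [431.6, 327.3, 70.4]
orientation: [-2.938, -1.11, -0.003]
ft_force: [-0.2, -0.5, -1.0]
width: 21.8
grasp_force: 30.0
```

>>> move_arm([
  [[0.02,0,0],0,1],
  [[0.02,0,0],0,1],
  [[0,0,0],0,1],
])

```text
t: 16.57
ee_pos: [432.1, 327.8, 70.5]
orientation: [-2.938, -1.111, -0.002]
ft_force: [0.2, 0.4, -0.4]
width: 21.7
grasp_force: 30.0
```

>>> move_arm([
  [[0.02,0,0],0,1],
  [[0.02,0,0],0,1],
  [[0,0,0],0,1],
])

```text
t: 16.82
ee_pos: [432.4, 328.1, 70.2]
orientation: [-2.939, -1.11, -0.001]
ft_force: [0.2, -0.1, -0.7]
width: 22.0
grasp_force: 30.0
```

>>> move_arm([
  [[0.02,0,0],0,1],
  [[0.02,0,0],0,1],
  [[0,0,0],0,1],
])

```text
t: 17.07
ee_pos: [433.0, 328.6, 70.2]
orientation: [-2.939, -1.11, -0.0]
ft_force: [0.7, -0.0, -0.7]
width: 21.9
grasp_force: 30.0
```

>>> move_arm([
  [[0.02,0,0],0,1],
  [[0.02,0,0],0,1],
  [[0,0,0],0,1],
])

```text
t: 17.32
ee_pos: [433.4, 329.0, 70.1]
orientation: [2.939, 1.11, -0.001]
ft_force: [-1.7, -2.0, -0.4]
width: 22.1
grasp_force: 30.0
```

>>> move_arm([
  [[0.02,0,0],0,1],
  [[0.02,0,0],0,1],
  [[0,0,0],0,1],
])

```text
t: 17.57
ee_pos: [433.6, 329.2, 69.9]
orientation: [2.938, 1.11, -0.003]
ft_force: [-4.5, -3.7, 0.4]
width: 21.7
grasp_force: 30.0
```

>>> move_arm([
  [[0.02,0,0],0,1],
  [[0.02,0,0],0,1],
  [[0,0,0],0,1],
])

```text
t: 17.82
ee_pos: [433.8, 329.4, 69.7]
orientation: [2.938, 1.11, -0.006]
ft_force: [-5.7, -4.9, 1.5]
width: 21.6
grasp_force: 30.0
```

>>> move_arm([
  [[0,0,0],0,1],
  [[0,0,0],0,1],
  [[-0.05,0,0],0,1],
  [[-0.1,0,0],0,1],
  [[-0.2,0,0],0,1],
  [[-0.4,0,0],0,1],
  [[-0.4,0,0],0,1],
  [[-0.4,0,0],0,1],
  [[-0.4,0,0],0,1],
  [[-0.4,0,0],0,1],
  [[0,0,-0.4],0,1],
  [[0,0,-0.6],0,1],
  [[0,0,-0.6],0,1],
  [[0,0,-0.5],0,1],
  [[0,0,0],0,1],
])

```text
t: 19.07
ee_pos: [392.8, 292.8, 125.6]
orientation: [-2.938, -1.11, -0.008]
ft_force: [1.0, 0.5, -1.1]
width: 21.9
grasp_force: 30.0
```

Run:
```python
from jaw import *
o=ctrl.get_obs();print(o["ee_pos"],o["orientation"])
d=D["top"];im=snap("top")["image"];e=snap("scene")["image"]
y=np.radians(41.2);R=np.array([[np.cos(y),-np.sin(y)],[np.sin(y),np.cos(y)]])
for n,i in(("top",im),("scene",e)):
    d=D[n];c=np.array([548,428.3]) if n=="top" else np.array([545,433])
    xs=np.arange(-32,33,4.)
    U=np.array([[proj(d,[*(c+R@np.array([x,l])),88]) for x in xs] for l in np.arange(28,-29,-4.)],np.float32)
    print(n);print(cv2.remap(i[:,:,0],U,None,cv2.INTER_LINEAR))
```

```text
[392.7660828  292.84762008 125.55116409] [-2.93751509 -1.11000576 -0.00796348]
top
[[155  92  68  63  63  61  60  62  64  61  60  59  61  58  64  94 133]
 [110  71  63  62  63  60  62  62  61  60  61  59  60  58  58  64  96]
 [ 80  72  65  62  62  62  65  72  80  83  70  61  58  58  63  71  77]
 [ 82  82  68  63  62  77 119 148 160 163 140  87  61  60  67  86  76]
 [ 71  70  64  62  74 132 175 172 179 192 178 107  63  59  63  66  67]
 [ 65  64  64  66 111 175 167 161 181 187 178 123  66  59  58  60  58]
 [ 65  63  63  70 133 180 154 166 181 174 182 147  79  61  59  59  58]
 [ 64  63  63  73 150 187 149 160 187 176 184 146  79  60  59  57  59]
 [ 66  62  63  68 134 186 151 124 171 178 167 112  66  60  59  57  57]
 [ 64  63  64  63 101 173 173 130 124 142 154 104  63  60  61  59  59]
 [ 66  67  65  64  73 114 173 180 163 169 168 121  70  59  61  65  62]
 [ 80  80  67  63  63  70 107 150 159 150 126  81  63  61  65  82  70]
 [ 78  79  67  63  64  62  64  73  79  73  65  61  60  60  66  77  69]
 [ 68  67  64  62  63  61  63  61  61  61  62  60  60  58  61  64  76]
 [ 72  64  64  64  62  
[... 420 characters left out ...]
 64  66 101 179 210 166 149 183 194  86  64  65  65  65  65]
 [ 65  65  65  66 131 227 168 109 104 107 124  71  64  65  65  65  65]
 [ 65  65  65  65 148 225 126 110 136 144 132  77  65  65  65  65  65]
 [ 65  65  65  64 122 238 121 128 188 212 210 147  67  65  65  65  64]
 [ 66  64  65  65  99 224 152 152 216 212 221 213  85  65  65  64  65]
 [ 80  69  65  65  65 177 219 149 224 185 197 217 103  65  67  78  66]
 [ 88  87  64  65  65  73 160 189 210 225 213 174  75  65  71  92  77]
 [ 68  73  65  65  65  65  71  94 128 152 154 110  67  64  65  71 106]
 [ 69  65  65  65  65  65  64  65  65  65  74  66  65  65  65  97 148]
 [106  91  66  65  65  65  64  72  73  64  65  65  64  65  83 109 186]]
```

>>> move_arm([
  [[0,0,0],-0.8,1],
  [[0,0,0],-0.8,1],
  [[0,0,0],-0.8,1],
  [[0,0,0],-0.8,1],
  [[0,0,0],-0.8,1],
  [[-0.65,0.61,0],0,1],
  [[-0.65,0.61,0],0,1],
  [[-0.65,0.61,0],0,1],
  [[-0.65,0.61,0],0,1],
  [[-0.65,0.61,0],0,1],
  [[-0.65,0.61,0],0,1],
  [[-0.65,0.61,0],0,1],
  [[-0.65,0.61,0],0,1],
  [[0,0,0],0,1],
  [[0,0,0],0,1],
  [[0,0,0],0,1],
  [[0,0,0],0,1],
])

```text
t: 20.58
ee_pos: [435.6, 119.7, 122.4]
orientation: [-2.701, -1.605, 0.001]
ft_force: [1.0, -0.1, -1.0]
width: 22.0
grasp_force: 30.0
```

>>> move_arm([
  [[0.09,0.09,0],0,1],
  [[0,0,0.6],0,1],
  [[0,0,0.6],0,1],
  [[0,0,0.6],0,1],
  [[0,0,0.6],0,1],
  [[0,0,0.3],0,1],
  [[0,0,0],0,1],
  [[0,0,0],0,1],
  [[0,0,0],0,1],
  [[0,0,0],0,1],
])

```text
t: 21.42
ee_pos: [439.7, 120.3, 55.9]
orientation: [2.701, 1.604, 0.002]
ft_force: [-0.7, -0.1, -1.0]
width: 21.6
grasp_force: 30.0
```

>>> move_arm([
  [[0,-0.04,0.16],0,1],
  [[0,0,0.2],0,1],
  [[0,0,0.2],0,1],
  [[0,0,0.2],0,1],
  [[0,0,0.2],0,1],
  [[0,0,0.16],0,1],
  [[0,0,0.1],0,1],
  [[0,0,0],0,1],
  [[0,0,0],0,1],
])

```text
t: 22.17
ee_pos: [438.5, 120.5, 24.4]
orientation: [2.701, 1.604, 0.0]
ft_force: [3.9, -0.8, -3.7]
width: 21.4
grasp_force: 30.0
```

>>> move_arm([
  [[0,0,0.04],0,1],
  [[0,0,0.02],0,1],
  [[0,0,0],0,1],
  [[0,0,0],0,1],
  [[0,0,0],0,1],
])

```text
t: 22.58
ee_pos: [438.6, 120.6, 23.3]
orientation: [2.701, 1.604, 0.001]
ft_force: [4.3, -2.0, -1.2]
width: 21.4
grasp_force: 30.0
```

>>> move_arm([
  [[0,0.03,0.02],0,1],
  [[0,0,0],0,1],
  [[0,0,0],0,0.7],
  [[0,0,0],0,0.5],
  [[0,0,0],0,0.3],
  [[0,0,0],0,0],
  [[0,0,0],0,0],
  [[0,0,0],0,0],
  [[0,0,0],0,0],
  [[0,0,0],0,0],
  [[0,0,0],0,0],
  [[0,0,0],0,0],
  [[0,0,0],0,0],
])

```text
t: 23.67
ee_pos: [438.9, 120.2, 22.7]
orientation: [2.701, 1.604, 0.0]
ft_force: [-0.3, -0.4, -0.7]
width: 86.9
grasp_force: 0.0
```

>>> move_arm([
  [[0,0,-0.3],0,0],
  [[0,0,-0.6],0,0],
  [[0,0,-0.8],0,0],
  [[0,0,-0.8],0,0],
  [[0,0,-0.8],0,0],
  [[0,0,-0.8],0,0],
  [[0,0,-0.8],0,0],
  [[-0.5,0.8,0],0,0],
  [[-0.5,0.8,0],0,0],
  [[-0.5,0.8,0],0,0],
  [[-0.5,0.8,0],0,0],
  [[-0.5,0.8,0],0,0],
  [[-0.5,0.8,0],0,0],
  [[0,0,0],0,0],
  [[0,0,0],0,0],
])

```text
t: 24.92
ee_pos: [508.5, -3.9, 145.5]
orientation: [2.703, 1.601, 0.0]
ft_force: [-0.4, -0.3, -0.3]
width: 87.8
grasp_force: 0.0
```

Run:
```python
from m import *
for n,tb in(("top",(195,210,260,260)),("scene",(235,245,310,290))):
    d=D[n];im=snap(n)["image"]
    for t,i in(("old",d["image"]),("new",im)):
        H,S,V=cv2.split(cv2.cvtColor(i,cv2.COLOR_RGB2HSV));roi=np.zeros(H.shape,bool);roi[tb[1]:tb[3],tb[0]:tb[2]]=1
        o=blob((H>8)&(H<25)&(S>140)&(V>110)&roi);q=plane(d,o,49).astype(np.float32);print(n,t,o.sum(),q.mean(0),cv2.minAreaRect(q)[1:])
    df=np.abs(im.astype(int)-d["image"].astype(int)).sum(2)>120
    k,l,s,c=cv2.connectedComponentsWithStats(df.astype(np.uint8));print([x.tolist() for x in s[1:] if x[4]>25])
```

```text
top old 281 [438.56836  114.723946] ((107.92652130126953, 23.449058532714844), 61.71380615234375)
top new 245 [439.80484  121.142456] ((96.349365234375, 23.602201461791992), 61.211360931396484)
[[236, 174, 81, 103, 4344], [117, 191, 11, 17, 86], [187, 217, 20, 13, 27], [240, 262, 20, 25, 102], [292, 263, 19, 23, 73], [224, 288, 89, 96, 5444], [326, 329, 5, 16, 33], [211, 332, 22, 52, 741], [286, 365, 11, 8, 49]]
scene old 324 [433.18744  124.055504] ((109.0518798828125, 34.768280029296875), 60.87910079956055)
scene new 328 [431.0705   124.302414] ((109.34510803222656, 35.063232421875), 61.48668670654297)
[[327, 0, 67, 77, 1058], [380, 0, 132, 254, 16250], [492, 0, 19, 42, 502], [377, 6, 7, 11, 32], [315, 16, 7, 18, 29], [507, 34, 5, 23, 61], [298, 43, 23, 44, 493], [256, 60, 54, 167, 3511], [310, 73, 23, 33, 288], [507, 78, 5, 8, 29], [278, 99, 7, 11, 43], [488, 228, 24, 80, 929], [508, 232, 4, 33, 80], [303, 237, 15, 5, 30], [409, 239, 34, 68, 1095], [448, 255, 41, 45, 826], [461, 254, 30, 32, 56], [133, 286, 23, 13, 138], [380, 293, 49, 50, 1084], [358, 330, 106, 54, 2252], [479, 356, 19, 28, 175]]
```

```bash
python3 -c "
from workcell import ctrl
print(ctrl.close_job())"
```

```text
the job is handed in; nothing more can be done
None
```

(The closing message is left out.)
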